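# Transfer a row of power-supply parts to the assembly rack in reverse order

### The job

Move the four electronic parts from the storage rack to the assembly rack in reverse order: the part that starts nearest the storage rack's upright end plate goes into the compartment farthest from the assembly rack's end plate, and so on down the row, one part to each compartment. Keep the parts upright and leave each standing flat on the floor of its compartment, released and still.

Things in the scene. Friction and masses are not known exactly. Their poses are not given: they have to be found in the camera images.
- capacitor: loose can capacitor: a plain aluminium cylinder 40 mm in diameter and 56 mm high, with two 8 mm brass terminals standing 6 mm above its black top (62 mm in all); 90 to 160 g. Starts upright in its own cradle on the storage rack, with axes parallel to that rack's. Origin at the centre of its underside, z up.
- transformer: loose small transformer: dark steel core 40 mm (x) by 26 mm (y), 46 mm high, with a copper winding bulging out at both y sides (44 mm in y) and a 4 mm foot plate 40 x 46 mm; 190 to 330 g. Grip it across the core's flat x faces. Starts upright in its own cradle on the storage rack, with axes parallel to that rack's. Origin at the centre of its underside, z up.
- heatsink: loose aluminium heat sink: block 40 mm (x) by 36 mm (y), 42 mm high, with five upright fins that stand across x with slots between them, open at the top; the outermost fins are flat x faces to grip; 80 to 145 g. Starts upright in its own cradle on the storage rack, with axes parallel to that rack's. Origin at the centre of its underside, z up.
- relay: loose plug-in relay: white box 36 x 36 mm, 52 mm high, on a black foot; 65 to 120 g. Starts upright in its own cradle on the storage rack, with axes parallel to that rack's. Origin at the centre of its underside, z up.
- cradle_cap: fixed black cradle fitted to the can capacitor, clipped on the storage rack; stays there. Round disc 58 mm in diameter with eight low rim pieces around the part. Origin at the centre of its underside (6 mm above the rack's underside); its floor is 5 mm and its rim 9 mm above the origin; axes parallel to the storage rack's.
- cradle_trafo: fixed black cradle fitted to the transformer, clipped on the storage rack; stays there. Rectangular tray 60 (x) by 58 mm (y) with a closed rim around the part. Origin at the centre of its underside (6 mm above the rack's underside); its floor is 5 mm and its rim 9 mm above the origin; axes parallel to the storage rack's.
- cradle_sink: fixed black cradle fitted to the heat sink, clipped on the storage rack; stays there. Narrow bar 66 (x) by 40 mm (y) with a rim only at its two x ends. Origin at the centre of its underside (6 mm above the rack's underside); its floor is 5 mm and its rim 9 mm above the origin; axes parallel to the storage rack's.
- cradle_relay: fixed black cradle fitted to the relay, clipped on the storage rack; stays there. Square plate 50 x 50 mm with four round corner studs. Origin at the centre of its underside (6 mm above the rack's underside); its floor is 5 mm and its rim 9 mm above the origin; axes parallel to the storage rack's.
- storage: storage rack: fixed aluminium plate 68 (x) by 254 mm (y), 6 mm thick, with the four cradles in a row along y, centred at y = -93, -31, 31, 93 mm in any order. Upright aluminium end plate, 56 mm wide, 12 thick, 42 high, at y = +133 mm. Origin: centre of the flat plate's underside, 3 mm above z = 0; z up. The racks lie one behind the other, either one nearer the robot, turned up to 9 degrees.
- assembly: assembly rack: fixed plastic tray, white walls, grey floor, 68 (x) by 254 mm (y), empty: four open compartments, 56 x 56 mm inside, in a row along y, centred at x = 0, y = -93, -31, 31, 93 mm. Floor 8 mm, wall tops 14 mm above the origin; walls 6 mm thick. Upright white end plate, 56 mm wide, 12 thick, 42 high, at y = +133 mm. Origin: centre of the tray's underside, 3 mm above z = 0; z up.
There are look-alikes about, which are no part of the job. Leave any blue or red look-alike of the heatsink alone.

How it is judged:
By the outcome, as a careful person would: the job done as asked, in the order asked, and still so for the second after the job is handed in, with the robot touching nothing.
It also fails if it takes over 99 s, if anything falls off the work surface, if the arm or the gripper's body presses on something with over 40 N, if the wrist force passes 120 N, or if a joint passes its speed limit or range.

### The arm

A 6-joint arm with a two-finger parallel gripper is mounted at the origin on the work surface. World frame = base frame: x ahead of the robot, y to its left, z up, the work surface at z = 0. Lengths are in m, angles in rad, forces in N, time in s.
With the tool pointing down it reaches from about 0.225 to 0.875 m from the base axis. Payload 3.4 kg.
Tool frame: the origin (TCP) lies on the centre line of the jaws, within the pads' length; the fingertips stand 14 mm ahead of it and the grasp point (between the pads) lies 5 mm behind it; z points along the fingers, y is the line along which they close (so a half turn about z gives the same grasp; the last joint's range is limited). The gripper opens to 85 mm and grips with 20 to 120 N. Pads are 22 mm wide; open, the fingers measure 114 mm over their backs; the gripper's body (76 mm by 85 mm) begins 54 mm behind the grasp point. The pads swing forward as they close: fully open they stand 13 mm farther back than shut.
Start: joints at [-0.121, 0.276, 1.505, -0, 1.361, -0.121], TCP at [0.575, -0, 0.245] pointing down, gripper open.
Joint ranges: [-2.89, 2.89], [-0.75, 2.08], [0.22, 2.7], [-1.18, 4.32], [0.11, 2.71], [-2.7, 2.7]. Speed limits (rad/s): [2.57, 2.57, 3.14, 3.14, 3.14, 3.14].

### API

Orientations are given as a unit quaternion [w, x, y, z].
In Python, from rig import manip, eyes gives the robot as it stands.
- The arm moves only by the shell command python3 -m creep 'ROWS' [FORCE]. ROWS is JSON, a list of rows, each a list of 5 numbers: the opening, from 0 (shut) to 1 (fully open), then the shift along the tool's x, y, z normalised to -1 to 1, where 1 is 0.5 m, then the turn about the tool's z normalised to -1 to 1, where 1 is 360 degrees. In form: [[fingers, dx, dy, dz, spin], ...]. A call has 1 to 10 rows; each row is the pose to reach, as a shift and turn from the pose commanded when the call began, along the tool's axes at that moment, turning the shorter way round; what a row does not reach only later rows make up. A row lasts 1/10 s, in which the tool goes at most 50 mm and 8.59 degrees, less where a joint would pass 70% of its speed; a pose out of reach is approached as far as the arm can. A call with a number of a shift or a turn outside -1 to 1 is refused whole. A call with a gripper value outside its range is refused whole. The fingers move at their own pace and stop on an object; FORCE is the grip in N (left out, the last holds). Time passes only in rows, so rows that repeat a pose let the fingers close. It gives the time, the measured TCP pose, the force, the opening and the grip force at its end, in the units of the state.
- manip.get_state(): the state, without advancing time (a new reading comes with each control period).
- eyes.get_image(name): name is "scene" or "side" or "wrist"; returns a dict with "frame" (480x640x3 uint8, red, green, blue), "fx", "fy", "cx", "cy" (pixels), "R" (3x3) and "t" (3): a world point X has camera coordinates R X + t. Camera axes: x right, y down, z forward; pixel columns grow to the right and rows downward; lengths in m; the calibration is good to about 2 mm. A picture is of the moment at which its call begins. There is no depth.
- manip.sign_off(): hands the job in; it is judged then, once.
Trained networks look in the newest picture that a camera, given by its name, has taken for a name from the list of things; names that differ only in an ending like _2 or _b are one class to them, and where a whole thing is asked for, a point or a joint stands for the part that bears it (a point fixed in the world has none). Each returns a list of dicts, best first, with "confidence" (0 to 1); they miss things now and then, are a little off and sometimes report something else, mostly with a low value. They report only what shows in the picture. A call takes as long as a camera call. They do not tell look-alikes from the thing itself.
- eyes.regions_of(camera, label): "mask" (480x640 bool, what is visible of it) and "bbox" ([left, top, right, bottom] in pixels, round what is visible of it).
- eyes.place_of(camera, label): "centre" ([column, row] in pixels: a listed point, or the origin of a listed thing).
The state is a dict: "clock": time; "qpos": joint angles; "qd": joint speeds; "effort": joint torques, N m; "position": TCP position; "ee_rot": TCP orientation; "contact_force": force on the tool from outside, world axes, zero at the start; "moment": the same for the moment, N m; "width": finger opening in m; "gripper_force": force on a finger pad.
Only numpy, scipy, OpenCV 4.12 (cv2) and the standard library are available. Lean on these libraries where they do the work, as an engineer would, in place of code of your own. Each camera call takes 0.05 s, during which the arm holds its last target. There are 200 camera calls.

## Working session

There is one attempt and no reset: what is moved stays moved. The work goes in short steps, Python scripts to look and compute and a shell command to move; the robot and the scene stay as the last step left them, time stands still between calls to the robot, and variables do not carry over. Pictures are saved under pics/ and viewed, at most 14 in all, crops included, and the job is handed in when it is done.

```bash
mkdir -p pics
cat > look.py <<'E'
import cv2,numpy as np
from rig import manip,eyes
E
python3 - <<'E'
from look import *
for c in ["scene","side"]:
    im=eyes.get_image(c); cv2.imwrite(f"pics/{c}0.png",im["frame"][:,:,::-1])
    print(c,im["fx"],im["cx"],im["cy"],np.round(im["R"],3).tolist(),np.round(im["t"],3).tolist())
    for l in ["capacitor","transformer","heatsink","relay","cradle_cap","cradle_trafo","cradle_sink","cradle_relay","storage","assembly"]:
        print(l,[(np.round(d["centre"]).tolist(),round(d["confidence"],2)) for d in eyes.place_of(c,l)][:4])
print(manip.get_state())
E
```

```text
scene 619.436852442268 318.85212303466085 234.49799496140264 [[-0.255, 0.967, -0.016], [0.652, 0.16, -0.741], [-0.714, -0.2, -0.671]] [0.214, -0.348, 1.211]
capacitor [([444.0, 299.0], 0.84)]
transformer [([345.0, 278.0], 0.78)]
heatsink [([295.0, 274.0], 0.9), ([156.0, 240.0], 0.88), ([234.0, 250.0], 0.82), ([230.0, 326.0], 0.79)]
relay [([397.0, 290.0], 0.93)]
cradle_cap [([448.0, 301.0], 0.87)]
cradle_trafo [([348.0, 284.0], 0.91)]
cradle_sink [([294.0, 278.0], 0.61)]
cradle_relay [([395.0, 290.0], 0.58), ([346.0, 281.0], 0.18)]
storage [([368.0, 293.0], 0.59), ([298.0, 274.0], 0.45)]
assembly [([446.0, 216.0], 0.97)]
side 590.4458610224913 321.87311999967784 236.16900918456022 [[0.872, -0.489, -0.011], [-0.281, -0.482, -0.83], [0.4, 0.727, -0.558]] [-0.555, 0.196, 0.615]
capacitor [([289.0, 209.0], 0.65)]
transformer [([332.0, 245.0], 0.85)]
heatsink [([354.0, 266.0], 0.96), ([311.0, 359.0], 0.81), ([428.0, 382.0], 0.78), ([376.0, 321.0], 0.64)]
relay [([312.0, 224.0], 0.74)]
cradle_cap [([290.0, 212.0], 0.57)]
cradle_trafo [([332.0, 249.0], 0.57), ([198.0, 251.0], 0.41)]
cradle_
[... 156 characters left out ...]
)]
{'clock': 1.1, 'qpos': array([-1.20999933e-01,  2.75932428e-01,  1.50489118e+00,  1.78110107e-05,
        1.36070253e+00, -1.20992679e-01]), 'qd': array([-0.00226968,  0.000202  , -0.00059935,  0.0013268 , -0.00059419,
        0.00066726]), 'effort': array([-2.86529576e-04, -4.16663790e+01, -2.46100634e+01, -3.11082986e-04,
        3.31449810e-04,  1.16860505e-05]), 'position': array([ 5.75039223e-01, -3.96922794e-06,  2.45313022e-01]), 'ee_rot': array([2.08121483e-05, 7.07110658e-01, 7.07102903e-01, 2.73627148e-05]), 'contact_force': array([ 0.35123105,  0.05370134, -0.36458811]), 'moment': array([-0.00180559, -0.02855046,  0.0858497 ]), 'gripper_force': 0.0, 'width': 0.0851220180328918}
```

View pics/scene0.png

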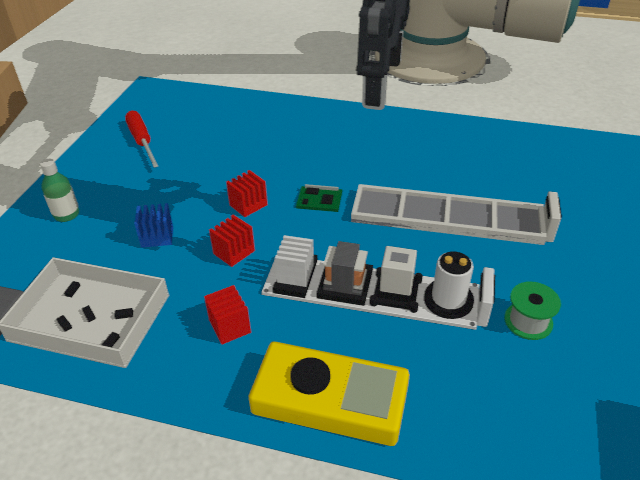

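View pics/side0.png

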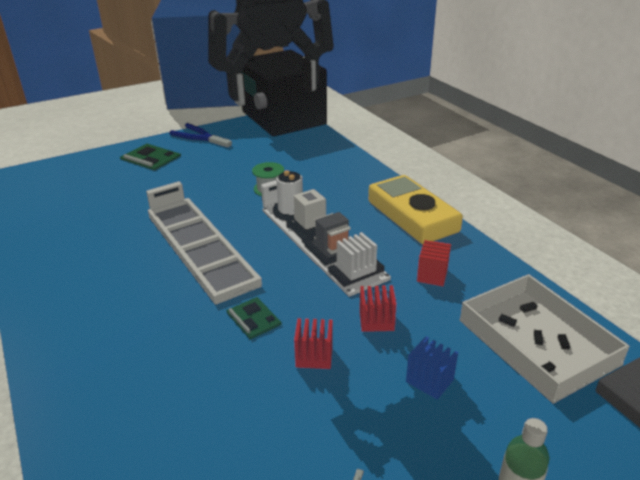

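The scene shows both end plates at image right (+y): the storage rack is the farther one, at about (375,290) px, and the assembly rack is nearer, at about (455,212). Counting from the end plate, the order is capacitor, relay, transformer, silver heat sink. The side view agrees. Next I'll fit the rack poses.

```bash
cat > fit.py <<'E'
from look import *
from scipy.optimize import minimize
def box(sx,sy,h,y=0,z=0,x=0): return np.array([[x+a*sx/2,y+b*sy/2,z+c*h] for a in(-1,1) for b in(-1,1) for c in(0,1)])/1e3
def world(P,p):
    c,s=np.cos(p[2]),np.sin(p[2]); return P@np.array([[c,-s,0],[s,c,0],[0,0,1]]).T+[p[0],p[1],0.003]
def proj(im,X):
    q=X@np.array(im["R"]).T+im["t"]; return q[:,:2]/q[:,2:]*[im["fx"],im["fy"]]+[im["cx"],im["cy"]]
def render(im,hulls,p):
    m=np.zeros((480,640),np.uint8)
    for H in hulls: cv2.fillConvexPoly(m,cv2.convexHull(np.round(proj(im,world(H,p))*16).astype(np.int32)),1,shift=4)
    return m
def soft(m): return cv2.GaussianBlur(m.astype(np.float32),(0,0),1.5)
def fit(obs,p0):
    # obs: list of (im, mask, hulls)
    S=[soft(m) for _,m,_ in obs]
    f=lambda p:sum(((soft(render(i,h,p))-s)**2).sum()/s.sum() for (i,_,h),s in zip(obs,S))
    p=p0
    for sc in (.015,.003):
        sx=np.vstack([p]+[np.array(p)+d for d in np.diag([sc,sc,sc*6])])
        r=minimize(f,p,method="Nelder-Mead",options=dict(initial_simplex=sx,xatol=1e-4,fatol=1e-5)); p=r.x
    return p,r.fun
def cyl(d,h,y=0,z=0): 
    a=np.arange(0,6.28,.2); return np.array([[d/2*np.cos(t),y+d/2*np.sin(t),z+k*h] for t in a for k in(0,1)])/1e3
E
cat > m.py <<'E'
from fit import *
def ray(im,uv,z):
    d=np.array(im["R"]).T@[(uv[0]-im["cx"])/im["fx"],(uv[1]-im["cy"])/im["fy"],1]; o=-np.array(im["R"]).T@im["t"]; return o+d*(z-o[2])/d[2]
I={c:eyes.get_image(c) for c in("scene","side")}
A=[];P=[]
tray=[box(68,254,14),box(56,12,42,133)]
parts={"capacitor":[cyl(40,56,93,11)],"relay":[box(36,36,52,31,11)],"heatsink":[box(40,36,42,-93,11)],"transformer":[box(40,26,46,-31,11),box(40,44,30,-31,14)]}
pa=[];ps=[]
per={}
for c,im in I.items():
    d=eyes.place_of(c,"assembly")[0]; pa.append(ray(im,d["centre"],.003))
    m=eyes.regions_of(c,"assembly")[0]; A.append((im,m["mask"],tray))
    for l,h in parts.items():
        r=eyes.regions_of(c,l)
        if l=="heatsink": # silver: lowest saturation
            hsv=cv2.cvtColor(im["frame"],cv2.COLOR_RGB2HSV)[:,:,1]; r.sort(key=lambda q:hsv[q["mask"]].mean())
        print(c,l,r[0]["bbox"],r[0]["mask"].sum())
        o=(im,r[0]["mask"],h); 
        if l!="transformer": P.append(o)
        per.setdefault(l,[]).append(o)
    s=[q for q in eyes.place_of(c,"storage")]; ps.append(ray(im,s[0]["centre"],.003))
print(np.round(pa,3),np.round(ps,3))
p0=np.r_[np.mean(pa,0)[:2],0]; a,fa=fit(A,p0); print("assembly",a.round(4),fa)
for o in A: print(" single",fit([o],a)[0].round(4))
s0=np.r_[np.mean(ps,0)[:2],0]; s,fs=fit(P,s0); print("storage",s.round(4),fs)
for c in I: print(" single",c,fit([o for o in P if o[0] is I[c]],s)[0].round(4))
for l,o in per.items():
    q,f=fit(o,s); h=np.array(o[0][2][0]).mean(0); print(l,world(h[None],s)[0].round(4),"own fit",world(h[None],q)[0].round(4),round(f,3))
np.save("poses.npy",[a,s])
for c,im in I.items():
    v=im["frame"][:,:,::-1].copy()
    for H,p in [(h,a) for h in tray]+[(h,s) for k in parts.values() for h in k]+[(box(68,254,6),s),(box(56,12,42,133),s)]:
        cv2.polylines(v,[cv2.convexHull(np.round(proj(im,world(H,p))).astype(np.int32))],True,(0,255,255),1)
    I[c]["v"]=v
x=I["scene"]["v"][150:350,230:600]; y=I["side"]["v"][150:320,120:420]
cv2.imwrite("pics/fit.png",np.vstack([cv2.resize(x,(640,346)),np.pad(cv2.resize(y,(440,249)),((0,0),(0,200),(0,0)))]))
E
python3 m.py
```

```text
scene capacitor [429.3, 252.2, 472.7, 311.0] 1785
scene relay [379.6, 247.9, 415.3, 298.4] 1612
scene heatsink [273.6, 236.7, 313.7, 287.6] 1622
scene transformer [322.8, 240.1, 364.7, 294.2] 2017
side capacitor [276.5, 175.0, 300.8, 214.9] 847
side relay [294.3, 188.9, 327.5, 237.2] 1088
side heatsink [334.3, 230.3, 377.4, 279.6] 1489
side transformer [313.1, 210.6, 347.9, 255.5] 1153
[[0.479 0.087 0.003]
 [0.479 0.09  0.003]] [[0.64  0.011 0.003]
 [0.646 0.014 0.003]]
assembly [0.4782 0.0851 0.0603] 0.010437228716909885
 single [0.4782 0.0857 0.058 ]
 single [0.4783 0.0849 0.0595]
storage [0.6387 0.0114 0.0372] 0.4086225926876068
 single scene [0.6387 0.0113 0.0342]
 single side [0.6387 0.0114 0.0372]
capacitor [0.6356 0.1043 0.042 ] own fit [0.6349 0.1043 0.042 ] 0.223
relay [0.6375 0.0424 0.04  ] own fit [0.6378 0.0426 0.04  ] 0.154
heatsink [ 0.6421 -0.0816  0.035 ] own fit [ 0.6421 -0.0817  0.035 ] 0.017
transformer [ 0.6398 -0.0196  0.037 ] own fit [ 0.6398 -0.0197  0.037 ] 0.184
```

View pics/fit.png

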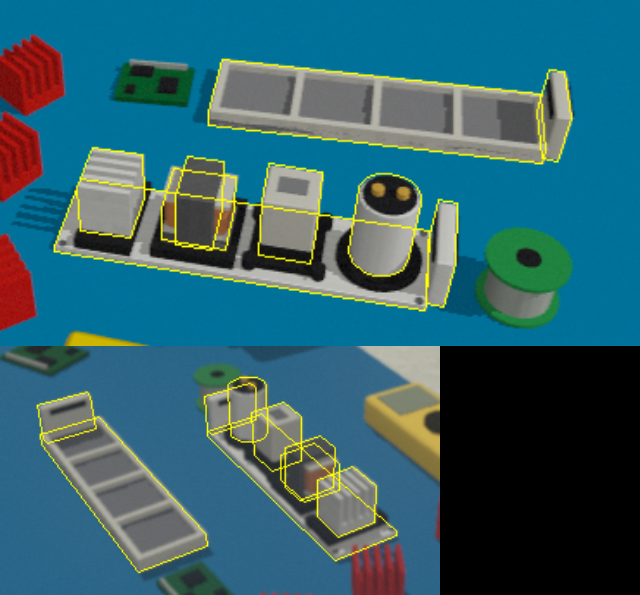

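```bash
cat > go.py <<'E'
import sys
from look import *
from scipy.spatial.transform import Rotation as R
a,s=np.load("poses.npy")
def slot(p,Y): return np.array([p[0]-Y/1e3*np.sin(p[2]),p[1]+Y/1e3*np.cos(p[2])])
def rows(targets):
    """targets: (x,y,z,yaw) -> normalised [dx,dy,dz,spin] from the present pose"""
    st=manip.get_state(); q=st["ee_rot"]; T=R.from_quat(np.r_[q[1:],q[0]])
    yt=T.apply([0,1,0]); yaw=np.arctan2(yt[1],yt[0])   # tool y along rack x
    for t in targets:
        d=T.inv().apply(np.array(t[:3])-st["position"])/.5
        print(np.round(d,4).tolist(),round(-(t[3]-yaw)/(2*np.pi),4))
    print("z",st["position"].round(4),"yaw",round(yaw,4),"w",st["width"],"t",st["clock"],st["contact_force"].round(1))
if __name__=="__main__":
    k,Y,*zs=sys.argv[1:]; p=a if k=="a" else s
    rows([(*slot(p,float(Y)),float(z),p[2]) for z in zs])
E
python3 go.py s 93 .16 .042
```

```text
[0.2087, 0.1204, 0.1706] -0.0059
[0.2087, 0.1204, 0.4066] -0.0059
z [ 0.575  -0.      0.2453] yaw -0.0 w 0.08560327426430493 t 1.9 [ 0.1 -0.2  0.2]
```

```bash
python3 -m creep '[[1,0.209,0.12,0.17,-0.006],[1,0.209,0.12,0.17,-0.006],[1,0.209,0.12,0.17,-0.006],[1,0.209,0.12,0.17,-0.006],[1,0.209,0.12,0.17,-0.006],[1,0.209,0.12,0.25,-0.006],[1,0.209,0.12,0.33,-0.006],[1,0.209,0.12,0.37,-0.006],[1,0.209,0.12,0.406,-0.006],[1,0.209,0.12,0.406,-0.006]]' 40
python3 - <<'E'
from look import *
v=[eyes.get_image(c)["frame"][:,:,::-1] for c in("scene","side")]
cv2.imwrite("pics/g1.png",np.hstack([cv2.resize(v[0][120:370,300:600],(400,333)),cv2.resize(v[1][120:320,180:420],(400,333))]))
E
python3 go.py s 93 .042
```

```text
clock: 2.9
position: [0.6335, 0.1029, 0.0413]
ee_rot: [-0.001, 0.694, 0.72, -0.001]
contact_force: [-0.7, -0.2, 0.6]
width: 0.0852
gripper_force: 0.0
[0.0017, -0.0008, 0.0036] -0.0001
z [0.6357 0.1035 0.0438] yaw 0.0367 w 0.08547642062957347 t 3.0 [ 0.7 -0.   0.9]
```

View pics/g1.png

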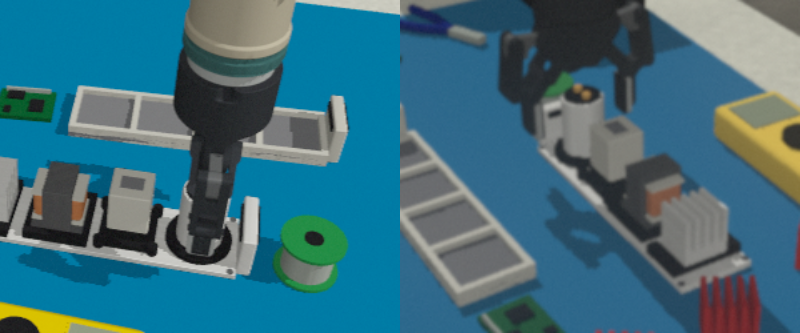

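Gripper straddles the capacitor well: the fingers are at about (205,240) in the left crop. I'll work out all the nominal transfers now.

```bash
cat > plan.py <<'E'
from go import *
def rel(f,t):
    T=R.from_euler('z',f[3])*R.from_quat([.5**.5,.5**.5,0,0])
    return np.round(T.inv().apply(np.subtract(t[:3],f[:3]))/.5,4).tolist(),round(-(t[3]-f[3])/(2*np.pi),4)
zs=[.042,.040,.037,.038]; ys=[93,31,-31,-93]
for i in range(4):
    S=lambda z:(*slot(s,ys[i]),z,s[2]); A=lambda z:(*slot(a,-ys[i]),z,a[2])
    print(i,"carry",rel(S(zs[i]),A(zs[i]-.002)))
    if i<3: print("  next",rel(A(zs[i]-.002),(*slot(s,ys[i+1]),zs[i+1],s[2])))
E
python3 plan.py
python3 -m creep '[[0.3,0,0,0,0],[0.2,0,0,0,0],[0,0,0,0,0],[0,0,0,0,0],[0,0,0,0,0],[0,0,0,0,0],[0,0,0,-0.02,0],[0,0,0,-0.08,0],[0,0,0,-0.14,0],[0,0,0,-0.2,0]]' 40
```

```text
0 carry ([-0.2127, -0.3109, 0.004], np.float64(-0.0037))
  next ([0.0815, 0.3129, 0.0], np.float64(0.0037))
1 carry ([0.0352, -0.3138, 0.004], np.float64(-0.0037))
  next ([-0.1664, 0.3101, 0.002], np.float64(0.0037))
2 carry ([0.2832, -0.3167, 0.004], np.float64(-0.0037))
  next ([-0.4144, 0.3072, -0.006], np.float64(0.0037))
3 carry ([0.5312, -0.3195, 0.004], np.float64(-0.0037))
clock: 4.0
position: [0.6345, 0.1046, 0.1433]
ee_rot: [-0.0, 0.694, 0.72, -0.0]
contact_force: [0.4, -0.5, -1.0]
width: 0.0393
gripper_force: 40.4
```

```bash
python3 -m creep '[[0,-0.04,-0.06,0,-0.004],[0,-0.1,-0.14,0,-0.004],[0,-0.16,-0.23,0,-0.004],[0,-0.2,-0.29,0,-0.004],[0,-0.213,-0.311,0,-0.004],[0,-0.213,-0.311,0.04,-0.004],[0,-0.213,-0.311,0.1,-0.004],[0,-0.213,-0.311,0.15,-0.004],[0,-0.213,-0.311,0.18,-0.004],[0,-0.213,-0.311,0.195,-0.004]]' && python3 -m creep '[[0,0,0,0.005,0],[0,0,0,0.009,0],[0,0,0,0.009,0]]'
python3 - <<'E'
from look import *
v=[eyes.get_image(c)["frame"][:,:,::-1] for c in("scene","side")]
cv2.imwrite("pics/g2.png",np.hstack([cv2.resize(v[0][120:370,300:600],(400,333)),cv2.resize(v[1][150:350,100:340],(400,333))]))
E
```

```text
clock: 5.0
position: [0.4835, -0.0074, 0.0436]
ee_rot: [-0.001, 0.685, 0.729, -0.0]
contact_force: [0.3, -0.3, -0.7]
width: 0.0392
gripper_force: 40.7
clock: 5.3
position: [0.4845, -0.0078, 0.0409]
ee_rot: [0.001, 0.685, 0.729, 0.001]
contact_force: [-0.2, -0.0, -1.8]
width: 0.0391
gripper_force: 40.8
```

View pics/g2.png

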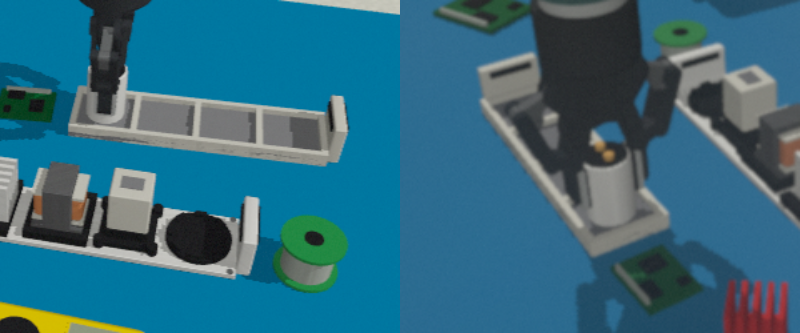

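The capacitor stands inside the compartment farthest from the end plate (left crop, about (105,105)). Releasing it.

```bash
python3 -m creep '[[0,0,0,0.002,0],[0,0,0,0.002,0],[0.6,0,0,0.002,0],[0.8,0,0,0.002,0],[1,0,0,0.002,0],[1,0,0,0.002,0],[1,0,0,-0.05,0],[1,0,0,-0.12,0],[1,0,0,-0.196,0],[1,0,0,-0.196,0]]'; python3 go.py s 31 .138 .040
```

```text
clock: 6.4
position: [0.4873, -0.0083, 0.1429]
ee_rot: [0.004, 0.685, 0.729, 0.003]
contact_force: [0.7, 0.3, 0.8]
width: 0.0855
gripper_force: 0.0
[0.0823, 0.3062, 0.0128] 0.0041
[0.0827, 0.3041, 0.2088] 0.0041
z [ 0.4873 -0.0083  0.1429] yaw 0.0629 w 0.08548195225253648 t 6.4 [0.7 0.3 0.8]
```

```bash
python3 -m creep '[[1,0.02,0.08,0,0.004],[1,0.04,0.16,0,0.004],[1,0.06,0.24,0,0.004],[1,0.0815,0.313,0,0.004],[1,0.0815,0.313,0,0.004],[1,0.0815,0.313,0.06,0.004],[1,0.0815,0.313,0.12,0.004],[1,0.0815,0.313,0.17,0.004],[1,0.0815,0.313,0.196,0.004],[1,0.0815,0.313,0.196,0.004]]'
python3 - <<'E'
from look import *
v=[eyes.get_image(c)["frame"][:,:,::-1] for c in("scene","side")]
cv2.imwrite("pics/g3.png",np.hstack([cv2.resize(v[0][120:370,300:600],(400,333)),cv2.resize(v[1][150:350,120:360],(400,333))]))
E
python3 go.py s 31 .040
```

```text
clock: 7.4
position: [0.635, 0.0426, 0.0378]
ee_rot: [-0.002, 0.694, 0.72, -0.002]
contact_force: [0.5, -0.5, 1.0]
width: 0.0854
gripper_force: 0.0
[-0.0004, -0.0001, 0.0015] 0.0001
z [0.6375 0.0425 0.0407] yaw 0.0375 w 0.08560690426531692 t 7.5 [-0.3 -0.1  0.4]
```

View pics/g3.png

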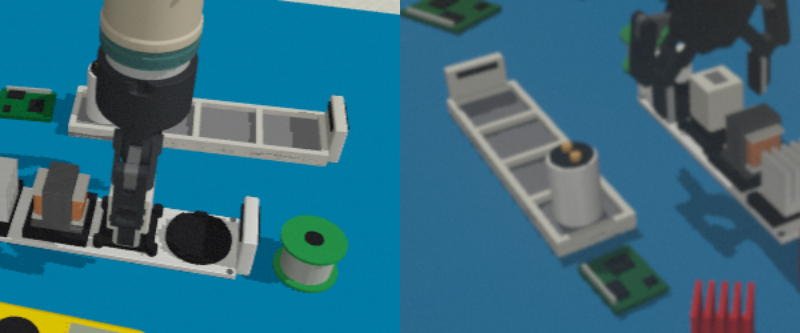

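The capacitor stands upright in its slot (right crop, about (575,185)), and the fingers straddle the relay.

```bash
python3 -m creep '[[0.3,0,0,0,0],[0.2,0,0,0,0],[0,0,0,0,0],[0,0,0,0,0],[0,0,0,0,0],[0,0,0,0,0],[0,0,0,-0.02,0],[0,0,0,-0.08,0],[0,0,0,-0.14,0],[0,0,0,-0.2,0]]' 40 && python3 -m creep '[[0,0.005,-0.06,0,-0.004],[0,0.015,-0.14,0,-0.004],[0,0.025,-0.23,0,-0.004],[0,0.033,-0.29,0,-0.004],[0,0.035,-0.314,0,-0.004],[0,0.035,-0.314,0.04,-0.004],[0,0.035,-0.314,0.1,-0.004],[0,0.035,-0.314,0.15,-0.004],[0,0.035,-0.314,0.18,-0.004],[0,0.035,-0.314,0.195,-0.004]]'
```

```text
clock: 8.5
position: [0.6367, 0.0428, 0.1412]
ee_rot: [-0.0, 0.694, 0.72, -0.0]
contact_force: [0.4, 0.8, -1.9]
width: 0.0358
gripper_force: 40.0
clock: 9.5
position: [0.4801, 0.0541, 0.0415]
ee_rot: [-0.0, 0.685, 0.729, -0.0]
contact_force: [0.1, 0.0, -0.7]
width: 0.0355
gripper_force: 40.3
```

```bash
python3 -m creep '[[0,0,0,0.006,0],[0,0,0,0.011,0],[0,0,0,0.011,0],[0.6,0,0,0.011,0],[0.8,0,0,0.011,0],[1,0,0,0.011,0],[1,0,0,0.011,0],[1,0,0,-0.05,0],[1,0,0,-0.12,0],[1,0,0,-0.187,0]]' && python3 -m creep '[[1,-0.04,0.08,0,0.004],[1,-0.08,0.16,0,0.004],[1,-0.12,0.24,0,0.004],[1,-0.166,0.31,0,0.004],[1,-0.166,0.31,0,0.004],[1,-0.166,0.31,0.06,0.004],[1,-0.166,0.31,0.12,0.004],[1,-0.166,0.31,0.17,0.004],[1,-0.166,0.31,0.198,0.004],[1,-0.166,0.31,0.198,0.004]]'
python3 - <<'E'
from look import *
v=[eyes.get_image(c)["frame"][:,:,::-1] for c in("scene","side")]
cv2.imwrite("pics/g4.png",np.hstack([cv2.resize(v[0][120:370,270:570],(400,333)),cv2.resize(v[1][150:350,120:360],(400,333))]))
E
python3 go.py s -31 .037
```

```text
clock: 10.5
position: [0.4794, 0.0543, 0.1373]
ee_rot: [-0.0, 0.685, 0.729, -0.0]
contact_force: [1.2, -0.3, 0.8]
width: 0.0854
gripper_force: 0.0
clock: 11.5
position: [0.6375, -0.0183, 0.0352]
ee_rot: [-0.002, 0.694, 0.72, -0.001]
contact_force: [-0.4, 0.3, 1.3]
width: 0.0852
gripper_force: 0.0
[-0.0018, -0.0003, 0.0019] 0.0001
z [ 0.64   -0.0187  0.038 ] yaw 0.0379 w 0.08513317892887576 t 11.6 [ 0.8 -0.7  0.2]
```

View pics/g4.png

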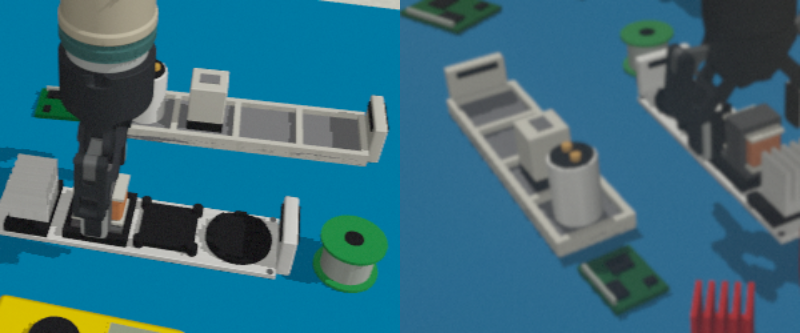

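The relay stands in its compartment at about (208,100), left crop, and the fingers straddle the transformer core. Next comes the transformer, gripped at 55 N because it's heavier.

```bash
python3 -m creep '[[0.3,0,0,0,0],[0.2,0,0,0,0],[0,0,0,0,0],[0,0,0,0,0],[0,0,0,0,0],[0,0,0,0,0],[0,0,0,-0.02,0],[0,0,0,-0.08,0],[0,0,0,-0.14,0],[0,0,0,-0.2,0]]' 55 && python3 -m creep '[[0,0.05,-0.06,0,-0.004],[0,0.12,-0.14,0,-0.004],[0,0.2,-0.23,0,-0.004],[0,0.26,-0.29,0,-0.004],[0,0.283,-0.317,0,-0.004],[0,0.283,-0.317,0.04,-0.004],[0,0.283,-0.317,0.1,-0.004],[0,0.283,-0.317,0.15,-0.004],[0,0.283,-0.317,0.18,-0.004],[0,0.283,-0.317,0.195,-0.004]]'
```

```text
clock: 12.6
position: [0.6388, -0.0188, 0.1379]
ee_rot: [-0.001, 0.694, 0.72, -0.001]
contact_force: [0.6, -0.1, -1.3]
width: 0.0396
gripper_force: 55.8
clock: 13.6
position: [0.4744, 0.1164, 0.0384]
ee_rot: [-0.001, 0.685, 0.729, -0.001]
contact_force: [-0.3, -0.2, -2.4]
width: 0.0392
gripper_force: 56.2
```

```bash
python3 -m creep '[[0,0,0,0.006,0],[0,0,0,0.011,0],[0,0,0,0.011,0],[0.6,0,0,0.011,0],[0.8,0,0,0.011,0],[1,0,0,0.011,0],[1,0,0,0.011,0],[1,0,0,-0.05,0],[1,0,0,-0.12,0],[1,0,0,-0.187,0]]' && python3 -m creep '[[1,-0.06,0.05,0,0.004],[1,-0.13,0.1,0,0.004],[1,-0.2,0.15,0,0.004],[1,-0.27,0.2,0,0.004],[1,-0.34,0.25,0,0.004],[1,-0.414,0.307,0,0.004],[1,-0.414,0.307,0,0.004],[1,-0.414,0.307,0,0.004]]' && python3 -m creep '[[1,0,0,0.06,0],[1,0,0,0.12,0],[1,0,0,0.17,0],[1,0,0,0.19,0],[1,0,0,0.19,0]]'
python3 - <<'E'
from look import *
v=[eyes.get_image(c)["frame"][:,:,::-1] for c in("scene","side")]
cv2.imwrite("pics/g5.png",np.hstack([cv2.resize(v[0][120:370,240:570],(440,333)),cv2.resize(v[1][150:350,120:360],(360,333))]))
E
python3 go.py s -93 .038
```

```text
clock: 14.6
position: [0.4757, 0.1166, 0.1343]
ee_rot: [-0.0, 0.685, 0.729, -0.0]
contact_force: [0.8, -0.0, -0.6]
width: 0.0852
gripper_force: 0.0
clock: 15.4
position: [0.6422, -0.0812, 0.1325]
ee_rot: [-0.001, 0.694, 0.72, -0.0]
contact_force: [-0.2, 0.1, 0.4]
width: 0.0856
gripper_force: 0.0
clock: 15.9
position: [0.6403, -0.079, 0.037]
ee_rot: [-0.002, 0.693, 0.721, -0.001]
contact_force: [-0.7, 0.0, 0.5]
width: 0.0855
gripper_force: 0.0
[-0.0033, -0.001, 0.0028] 0.0002
z [ 0.6426 -0.0799  0.0394] yaw 0.0384 w 0.08568049408380812 t 16.0 [-0.4 -0.5 -0.1]
```

View pics/g5.png

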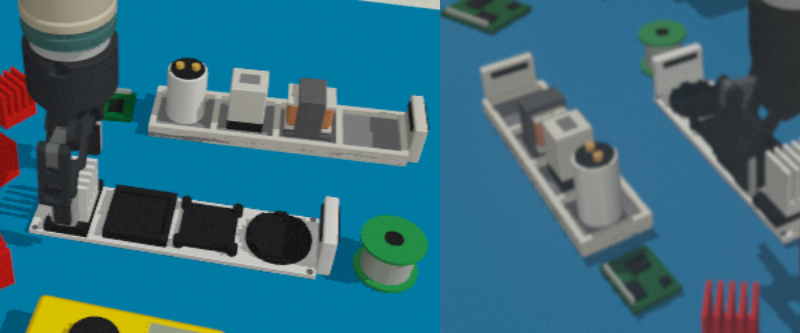

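The transformer stands in compartment three (about (312,110)). The fingers straddle the silver heat sink with the same small image offset as before. Gripping it and carrying it over.

```bash
python3 -m creep '[[0.3,0,0,0,0],[0.2,0,0,0,0],[0,0,0,0,0],[0,0,0,0,0],[0,0,0,0,0],[0,0,0,0,0],[0,0,0,-0.02,0],[0,0,0,-0.08,0],[0,0,0,-0.14,0],[0,0,0,-0.22,0]]' 40 && python3 -m creep '[[0,0.06,-0.03,0,-0.004],[0,0.14,-0.08,0,-0.004],[0,0.22,-0.13,0,-0.004],[0,0.3,-0.18,0,-0.004],[0,0.38,-0.23,0,-0.004],[0,0.46,-0.28,0,-0.004],[0,0.51,-0.31,0,-0.004],[0,0.531,-0.32,0,-0.004],[0,0.531,-0.32,0,-0.004],[0,0.531,-0.32,0,-0.004]]' && python3 -m creep '[[0,0,0,0.06,0],[0,0,0,0.12,0],[0,0,0,0.17,0],[0,0,0,0.2,0],[0,0,0,0.215,0],[0,0,0,0.224,0],[0,0,0,0.224,0]]'; python3 go.py a 93 .035
```

```text
clock: 17.0
position: [0.6406, -0.0801, 0.1478]
ee_rot: [-0.002, 0.694, 0.72, -0.001]
contact_force: [0.9, -0.3, -1.4]
width: 0.0396
gripper_force: 41.0
clock: 18.0
position: [0.4732, 0.1783, 0.1485]
ee_rot: [0.001, 0.684, 0.729, 0.0]
contact_force: [-0.1, 0.0, -0.2]
width: 0.04
gripper_force: 41.1
clock: 18.7
position: [0.4735, 0.1783, 0.0369]
ee_rot: [0.001, 0.685, 0.729, 0.001]
contact_force: [0.4, -0.8, -0.4]
width: 0.0391
gripper_force: 41.0
[-0.0006, -0.0019, 0.0038] 0.0002
z [0.4735 0.1783 0.0369] yaw 0.0618 w 0.039088098223678674 t 18.7 [ 0.4 -0.8 -0.4]
```

```bash
python3 -m creep '[[0,0,0,0.002,0],[0,0,0,0.002,0],[0.6,0,0,0.002,0],[0.8,0,0,0.002,0],[1,0,0,0.002,0],[1,0,0,0.002,0],[1,0,0,-0.05,0],[1,0,0,-0.12,0],[1,0,0,-0.2,0],[1,0,0,-0.28,0]]' && python3 -m creep '[[1,0.1,0,-0.1,0],[1,0.2,0,-0.1,0],[1,0.3,0,-0.1,0],[1,0.4,0,-0.1,0],[1,0.4,0,-0.1,0],[1,0.4,0,-0.1,0],[1,0.4,0,-0.1,0]]'
python3 - <<'E'
from look import *
v=[eyes.get_image(c)["frame"][:,:,::-1] for c in("scene","side")]
cv2.imwrite("pics/g6.png",np.hstack([cv2.resize(v[0][120:330,320:600],(440,330)),cv2.resize(v[1][150:310,120:295],(360,330))]))
E
```

```text
clock: 19.7
position: [0.4717, 0.1789, 0.1775]
ee_rot: [-0.0, 0.685, 0.729, -0.0]
contact_force: [0.9, -0.4, -0.5]
width: 0.0854
gripper_force: 0.0
clock: 20.4
position: [0.4593, 0.3777, 0.2257]
ee_rot: [0.0, 0.684, 0.729, -0.001]
contact_force: [0.4, 0.2, -0.6]
width: 0.0853
gripper_force: 0.0
```

View pics/g6.png

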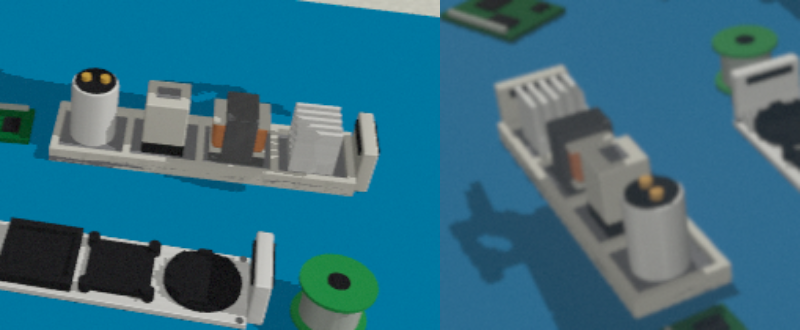

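All four stand upright in their compartments, at about (95,105), (167,118), (240,128) and (317,138). I'll check positions and heights numerically before handing in.

Run:
```python
from fit import *
a,s=np.load("poses.npy")
I={c:eyes.get_image(c) for c in("scene","side")}
parts={"capacitor":(-93,56),"relay":(-31,52),"transformer":(31,46),"heatsink":(93,42)}
B={"capacitor":lambda y,z:[cyl(40,56,y,z)],"relay":lambda y,z:[box(36,36,52,y,z)],"heatsink":lambda y,z:[box(40,36,42,y,z)],
 "transformer":lambda y,z:[box(40,26,46,y,z),box(40,44,36,y,z),box(40,46,4,y,z)]}
obs={}
for c,im in I.items():
    hsv=cv2.cvtColor(im["frame"],cv2.COLOR_RGB2HSV)[:,:,1]
    for l in parts:
        r=eyes.regions_of(c,l)
        if l=="heatsink": r.sort(key=lambda q:hsv[q["mask"]].mean())
        if r: obs.setdefault(l,[]).append((im,r[0]["mask"]))
c,s_=np.cos(a[2]),np.sin(a[2])
for l,(y,h) in parts.items():
    out=[]
    for z in (4,8,12):
        q,f=fit([(i,m,B[l](y,z)) for i,m in obs[l]],a)
        d=world(np.array([[0,y/1e3,0]]),q)[0]-[a[0],a[1],0]
        out.append((z,np.round([1e3*(c*d[0]+s_*d[1]),1e3*(-s_*d[0]+c*d[1])-y],1).tolist(),round(f,3)))
    print(l,out)
```

```text
capacitor [(4, [-0.7, 0.1], np.float64(0.083)), (8, [-0.3, -0.5], np.float64(0.034)), (12, [0.6, -0.5], np.float64(0.104))]
relay [(4, [-1.6, 0.6], np.float64(0.433)), (8, [-0.9, 0.1], np.float64(0.38)), (12, [0.1, -0.2], np.float64(0.45))]
transformer [(4, [-2.8, 2.1], np.float64(0.533)), (8, [-2.2, 1.1], np.float64(0.453)), (12, [-1.8, -0.7], np.float64(0.486))]
heatsink [(4, [-0.9, 0.6], np.float64(0.496)), (8, [-0.5, 0.1], np.float64(0.443)), (12, [0.0, -0.6], np.float64(0.507))]
```

Every part fits best at floor height (8 mm) and sits within about 2.5 mm of its compartment centre.

```bash
python3 -c "
from rig import manip; print(manip.sign_off())"
```

```text
the job is handed in; nothing more can be done
None
```

All four parts are in the assembly rack in reverse order, upright, on the compartment floors and released, and the job is handed in at about 21 s on the robot's clock; the verdict was not returned.

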